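# Clamp the sanding block in the spring-jaw holder

## Task

Clamp the sanding block in the spring-jaw holder, whose clamp head may be locked anywhere along its slot: with the block itself press the blue jaw back, gently, without ramming it against its end stop, and slip the block lengthwise, dark side up, down onto the bed between fence and jaw, so that the spring holds it flat, straight and central. Let go of it, then turn the brass wing latch clockwise as far as it goes, so that its arm lies straight over the end of the block. Do not disturb the polishing bar, the steel block or the pocket scale.

Things in the scene. Friction and masses are not known exactly. Their poses are not given: they have to be found in the camera images.
- block_center (a point): Centre of the loose sanding block: cork (brown) below, emery (dark grey) on top, 42 (own x) x 72 (own y, long) x 24 mm (z up), 0.09 to 0.2 kg, lying flat on the table, emery up. The point is 12 mm above its underside, axes along its sides. Grasp it across the 42 mm width.
- holder: Spring-jaw holder, fixed: grey base plate 8 mm thick, own x -86 to 158, y -48 to 48. Origin on the centre line at table level; x points from fence to blue jaw, z up. Latch post at x -58. On a slot of the plate sits the clamp head (fence, bed, jaw, spring housing in one), locked anywhere within 9 mm of mid setting along x; where it is locked is not reported: feel for it.
- seat (a point): Centre of the seated block if the head is in mid setting (true seat up to 9 mm either way along x); axes as the holder's. In mid setting: fence face 36 mm before this point (fence 14 thick, 60 wide, top z 28); bed top z 16, only 34 mm wide, open at both sides so that fingers may reach down beside the block; the block's long side lies along x.
- jaw_rest (a point): Middle of the blue jaw's upright face when at rest, head in mid setting (x 56, z 44 mm; fixed to the plate, does not follow jaw or head). The face is 60 wide, z 17 to 54, 26 mm higher than the fence, so a block held just above the fence can press it.
- jaw_stop (a point): The same point with the jaw pressed fully back on its end stop, 21 mm further along x: gap to the fence 77 mm for the 72 mm block (5 mm to spare; 56 mm at rest). Again for mid setting. The spring pushes back with 3 N at rest and 5.5 N at the stop; the stop is hard. The jaw is 26 mm thick; housing behind it up to z 44.
- latch (a joint): Hinge of the brass wing latch, rad: 0 = arm swung out to the left of the holder (its +y side) by 1.35 rad from own x; grows clockwise seen from above; stop at 1.35 = arm straight along the holder's x, over the end of the block. Starts between 0 and 0.15. Stays where it is left; friction about 0.06 N m.
- latch_wings (a point): Centre of the latch's upright wing bar, on the hinge axis, 63 mm above the table. The bar is 52 mm long (along the latch's own x, the direction of its arm), 9 mm thick (own y) and 26 mm high, from z 50 to z 76. Pinch it across the 9 mm from above and turn it about this point.
- latch_tip (a point): Point on the underside of the latch arm at its far end, 78 mm from the hinge axis, 44 mm above the table. The arm is 14 mm wide and 6 mm thick (z 44 to 50) and passes only 4 mm above the top of a properly seated block (z 40); a block that is not fully down blocks it.
- polish_bar: Bystander, loose: red and cream bar of polishing compound, 32 x 63 x 28 mm, origin at the centre of its underside.
- steel_block: Bystander, loose: square steel block on a brown pad, 66 x 66 x 20 mm, origin at the centre of its underside.
- pocket_scale: Bystander, loose: flat black pocket scale, 80 x 123 x 18 mm, origin at the centre of its underside.
Mind the look-alikes: they are no part of the job. What is shaped like the part that bears block_center but green, orange or purple is not meant.

How it is judged:
By the outcome, as a careful person would: the job done as asked, in the order asked, and still so for the second after the job is handed in, with the robot touching nothing.
It also fails if it takes over 58 s, if anything falls off the work surface, if the arm or the gripper's body presses on something with over 40 N, if the wrist force passes 120 N, or if a joint passes its speed limit or range.

## Robot

A 7-joint arm with a two-finger parallel gripper is mounted at the origin on a cart in front of the work surface, level with it; the furniture and walls round the work are solid. World frame = base frame: x ahead of the robot, y to its left, z up, the work surface at z = 0. Lengths are in mm, angles in rad, forces in N, time in s.
With the tool pointing down it reaches from about 400 to 900 mm from the base axis. Payload 5.5 kg.
Tool frame: the origin (TCP) lies at the very end of the fingers, on their centre line; the grasp point (between the pads) lies 19 mm behind it; z points along the fingers, y is the line along which they close (so a half turn about z gives the same grasp; the last joint's range is limited). The gripper opens to 92 mm and grips with 3 to 60 N. Pads are 19 mm wide; open, the fingers measure 130 mm over their backs; the gripper's body (75 mm by 190 mm) begins 47 mm behind the grasp point.
Start: joints at [-1.082, 0.501, -0.427, 1.55, 0.221, 1.138, -0.21], TCP at [145.487, 633.509, 226.729] pointing down, gripper open.
Joint ranges: [-2.88, 2.88], [-0.31, 2.03], [-1.54, 1.56], [0.2, 2.42], [-1.41, 4.55], [0.19, 2.02], [-2.57, 2.57]. Speed limits (rad/s): [2.57, 2.57, 3.14, 3.14, 3.14, 3.14, 3.14].

## Interface

Orientations are given as [roll, pitch, yaw] about the fixed x, y, z axes, in that order (R = Rz(yaw) Ry(pitch) Rx(roll)).
In Python, from bench import robot gives the robot as it stands.
- The arm moves only by the shell command python3 -m crank 'ROWS' [FORCE]. ROWS is JSON, a list of rows, each a list of 3 entries, a list of its own where there are three numbers: the opening in per cent of the stroke, from 0 (shut) to 100 (fully open), then the shift along the tool's x, y, z in units of 25 mm (1.0 is 25 mm), then the turn about the tool's z in units of 6 degrees (1.0 is 6 degrees). In form: [[claw, [x, y, z], twist], ...]. A call has 1 to 20 rows; each row shifts and turns the commanded pose from where the row before left it, along the tool's axes as they then stand; what a row does not reach is not made up. A row lasts 1/12 s, in which the tool goes at most 41.7 mm and 7.16 degrees, less where a joint would pass 70% of its speed; a pose out of reach is approached as far as the arm can. A call is refused whole if a number of a shift passes 1 or a number of a turn 1, either way. A call with a gripper value outside its range is refused whole. The fingers move at their own pace and stop on an object; FORCE is the grip in N (left out, the last holds). Time passes only in rows, so rows that do not move let the fingers close. It gives the time, the measured TCP pose, the force, the opening and the grip force at its end, in the units of the state.
- robot.get_obs(): the state, without advancing time (a new reading comes with each control period).
- robot.snapshot(name): name is "scene" or "top"; returns a dict with "img" (480x640x3 uint8, red, green, blue), "depth" (480x640 float32, mm along the optical axis (not along the pixel's ray), 0 where there is no reading), "fx", "fy", "cx", "cy" (pixels), "position" and "attitude" of the camera in the world. Camera axes: x right, y down, z forward; pixel columns grow to the right and rows downward; lengths in mm; the calibration is good to about 2 mm. A picture is of the moment at which its call begins.
- robot.finish_job(): hands the job in; it is judged then, once.
Trained networks look in the newest picture that a camera, given by its name, has taken for a name from the list of things; names that differ only in an ending like _2 or _b are one class to them, and where a whole thing is asked for, a point or a joint stands for the part that bears it (a point fixed in the world has none). Each returns a list of dicts, best first, with "conf" (0 to 1); they miss things now and then, are a little off and sometimes report something else, mostly with a low value. They report only what shows in the picture. A call takes as long as a camera call. They do not tell look-alikes from the thing itself.
- robot.spot_in(name, camera): "point" ([x, y, z] in mm, in world coordinates, good to about 4 mm: the middle of the surface that is visible of it).
The state is a dict: "t": time; "joint_pos": joint angles; "joint_vel": joint speeds; "tau": joint torques, N m; "ee_pos": TCP position; "tcp_rot": TCP orientation; "wrist_force": force on the tool from outside, world axes, zero at the start; "moment": the same for the moment, N m; "gripper_width": finger opening in mm; "grip_force": force on a finger pad.
Only numpy, scipy, OpenCV 4.12 (cv2) and the standard library are available. Lean on these libraries where they do the work, as an engineer would, in place of code of your own. Each camera call takes 0.05 s, during which the arm holds its last target. There are 200 camera calls.

## Working session

There is one attempt and no reset: what is moved stays moved. The work goes in short steps, Python scripts to look and compute and a shell command to move; the robot and the scene stay as the last step left them, time stands still between calls to the robot, and variables do not carry over. Pictures are saved under pics/ and viewed, at most 10 in all, crops included, and the job is handed in when it is done.

```bash
mkdir -p pics; ls; cat > h.py <<'E'
import numpy as np, cv2
from bench import robot
from scipy.spatial.transform import Rotation as R
def snap(n):
    s=robot.snapshot(n); return s
def campose(s):
    a=np.array(s["attitude"],float)
    M=a if a.shape==(3,3) else (R.from_quat(a).as_matrix() if a.size==4 else R.from_euler('xyz',a).as_matrix())
    return M,np.array(s["position"],float)
def cloud(s):
    M,p=campose(s); v,u=np.mgrid[0:480,0:640]; d=s["depth"]
    c=np.stack([(u-s["cx"])/s["fx"]*d,(v-s["cy"])/s["fy"]*d,d],-1)
    return c@M.T+p
def pix(s,P):
    M,p=campose(s); c=(np.array(P)-p)@M
    return c[0]/c[2]*s["fx"]+s["cx"],c[1]/c[2]*s["fy"]+s["cy"]
E
python3 - <<'E'
from h import *
print(robot.get_obs())
for n in("top","scene"):
    s=snap(n); cv2.imwrite(f"pics/{n}0.png",s["img"][...,::-1]); np.savez(f"/tmp/{n}0.npz",**s)
    print(n,s["position"],s["attitude"],s["fx"])
    for k in("block_center","holder","latch","latch_wings","latch_tip","polish_bar","steel_block","pocket_scale"):
        for d in robot.spot_in(k,n)[:4]: print(k,np.round(d["point"]),round(d["conf"],2),np.round(pix(s,d["point"])))
E
```

```text
pics
{'t': 0.0, 'joint_pos': array([-1.08177015,  0.5018431 , -0.42678125,  1.55145796,  0.22080278,
        1.138288  , -0.21032846]), 'joint_vel': array([ 1.75610803e-04, -9.64863329e-05,  1.26772995e-03, -2.05177339e-04,
        1.87762824e-04,  2.03109056e-04,  1.22029476e-03]), 'tau': array([-2.71471372e-04, -5.66580427e+01, -5.81644669e+00, -2.79109383e+01,
       -6.87789498e-02,  3.08246061e-02,  1.83722436e-04]), 'ee_pos': array([145.43424837, 632.80024486, 225.67713662]), 'tcp_rot': array([-3.13965335e+00, -5.93384852e-05,  2.91578683e+00]), 'wrist_force': array([-0.05717852,  0.39540713, -0.66332   ]), 'moment': array([ 0.07279435, -0.00343447, -0.01479114]), 'grip_force': 0.0, 'gripper_width': 91.55121981442048}
top [ 329.27358105  -42.51534619 1355.20555963] [-2.92804117e+00  4.80743764e-04 -1.60512212e+00] 536.751088710708
block_center [ 504. -273.   27.] 0.89 [405. 286.]
block_center [478. -68.  24.] 0.86 [323. 299.]
block_center [ 517. -166.   22.] 0.76 [362. 282.]
block_center [ 376. -109.   21.] 0.74 [342. 340.]
holder [564. 157.   9.] 0.81 [234. 269.]
holder [487. 
[... 216 characters left out ...]
k [ 701. -174.   19.] 0.74 [361. 212.]
pocket_scale [800. -39.  13.] 0.64 [307. 178.]
scene [496.70548127 825.36876658 880.01886773] [-2.31060689 -0.01832201 -3.0063129 ] 592.0471101192603
block_center [ 506. -265.   23.] 0.95 [381. 198.]
block_center [611. -62.  22.] 0.79 [324. 253.]
block_center [ 516. -150.   23.] 0.74 [373. 230.]
block_center [ 372. -104.   23.] 0.72 [439. 251.]
holder [571. 180.   7.] 0.7 [327. 353.]
holder [482. 197.  49.] 0.53 [377. 352.]
latch_wings [486. 194.  46.] 0.97 [375. 352.]
latch_tip [487. 193.  48.] 0.55 [374. 350.]
polish_bar [ 409. -271.   26.] 0.81 [423. 199.]
steel_block [ 703. -164.   15.] 0.74 [290. 220.]
pocket_scale [801. -26.  12.] 0.79 [232. 259.]
```

View pics/top0.png

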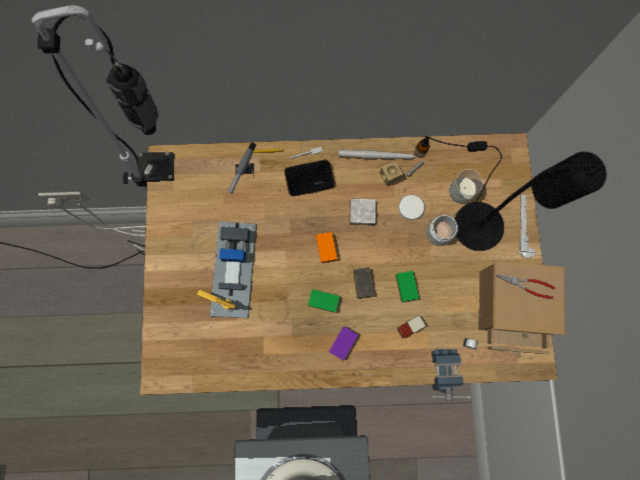

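View pics/scene0.png

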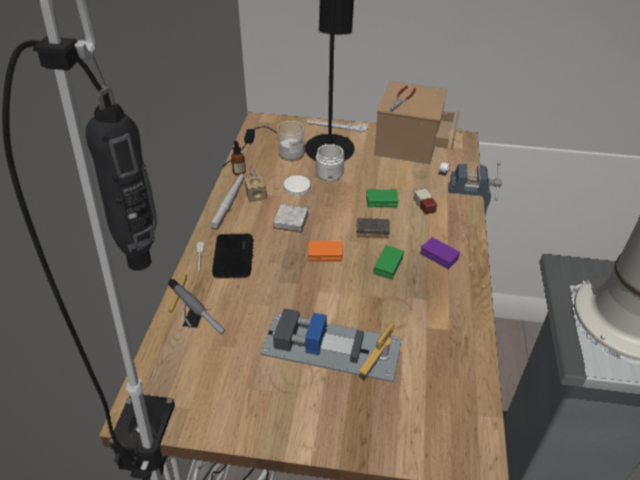

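Top view candidates for the block: green (405,286), green (323,299), purple (344,343), orange (327,247) and brown/dark grey (364,283). The one at (364,283) fits the description. Next I measure it and the holder.

```bash
python3 - <<'E'
from h import *
crops=[]
for n in("top","scene"):
    s=dict(np.load(f"/tmp/{n}0.npz")); P=cloud(s); im=s["img"]
    X,Y,Z=P[...,0],P[...,1],P[...,2]
    def rect(m,t):
        m=cv2.morphologyEx(m.astype(np.uint8),cv2.MORPH_OPEN,np.ones((2,2)))
        k,l,st,_=cv2.connectedComponentsWithStats(m)
        if k<2: print(t,"none");return
        i=1+np.argmax(st[1:,4]); q=P[l==i]
        r=cv2.minAreaRect(q[:,:2].astype(np.float32)); print(n,t,len(q),np.round(r[0],1),np.round(r[1],1),round(r[2],1),"z",np.round(np.percentile(q[:,2],[5,50,95]),1),"mean",np.round(q[:,:2].mean(0),1))
    tab=(abs(X-600)<60)&(abs(Y-50)<40); print(n,"table z",np.median(Z[tab]))
    reg=(abs(X-517)<60)&(abs(Y+158)<50)
    rect(reg&(Z>17)&(Z<32),"block")
    H=(X>430)&(X<720)&(Y>80)&(Y<260)
    rect(H&(Z>4)&(Z<12),"plate")
    rgb=im.astype(int); r,g,b=rgb[...,0],rgb[...,1],rgb[...,2]
    rect(H&(b>r+50)&(b>g+30)&(Z>48),"bluetop")
    rect(H&(b>r+50)&(b>g+30),"blue")
    rect(H&(r>b+70)&(Z>40),"brass")
    rect(H&(r>b+70)&(Z>65),"brass wings")
    rect(H&(r>b+70)&(Z>42)&(Z<56),"brass arm")
    rect(H&(Z>13)&(Z<20),"bed"); rect(H&(Z>24)&(Z<32)&(X<600),"fence")
    for c in((517,-158,24),(570,170,20)):
        u,v=map(int,pix(s,c)); w=45 if c[1]<0 else 75
        crops.append(cv2.resize(im[max(v-w,0):v+w,max(u-w,0):u+w],(400,300 if 0 else 290)))
cv2.imwrite("pics/c0.png",np.vstack([np.hstack(crops[:2]),np.hstack(crops[2:])])[...,::-1])
E
```

```text
top table z -0.32465734050845185
top block 478 [ 434.  -132.9] [ 71.4 267.3] 64.1 z [ 0.6 24.  28.8] mean [ 512.8 -170.3]
top plate 902 [452.   97.3] [342.1 146.5] 25.6 z [ 0.9  7.5 12.8] mean [519.8 137.6]
top bluetop 239 [480.4  53.8] [354.1  55.5] 41.4 z [42.  53.2 58.4] mean [591.6 152.8]
top blue 253 [480.4  53.8] [354.1  55.5] 41.4 z [37.8 52.9 58.3] mean [591.3 152.8]
top brass 225 [426.5  96.2] [337.8  25. ] 59.2 z [28.6 53.2 78.6] mean [479.8 188.6]
top brass wings 83 [471.1 167. ] [47.5  9.6] 67.4 z [51.6 73.7 79.6] mean [470.4 167.1]
top brass arm 97 [423.   98.2] [337.8  17. ] 59.2 z [ 0.4 50.  56.1] mean [491.2 213.6]
top bed 195 [549.8 158.9] [32.7 54.1] 89.7 z [ 9.9 15.9 23.1] mean [551.7 158.8]
top fence 87 [517.8 156.5] [44.5 12.1] 84.4 z [ 8.8 26.6 31.9] mean [517.5 158. ]
scene table z -0.8441416475372989
scene block 462 [ 514.3 -177.3] [73.9 66.7] 3.8 z [15.9 22.9 25.9] mean [ 514.5 -162.9]
scene plate 1881 [591.6 466.2] [712.8 209.5] 88.4 z [ 4.1  7.6 30. ] mean [580.7 186.1]
scene bluetop 384 [554.9 479.3] [ 32.7 701.1] 6.9 z [45.  53.1 55.7] mean [592.6 166.6]
scene blue 541 [554.9 479.3] [ 32.7 701.1] 6.9 z [16.5 52.  55.5] mean [593.1 175.1]
scene brass 254 [478.  190.3] [117.5  15.4] 63.3 z [ 8.6 49.  52.2] mean [486.6 207.9]
scene brass wings 94 [470.3 172.6] [49.   6.1] 65.7 z [67.  73.7 76.6] mean [470.8 173.3]
scene brass arm 254 [478.  190.3] [117.5  15.4] 63.3 z [ 8.6 49.  52.2] mean [486.6 207.9]
scene bed 435 [540.5 485.5] [ 57.2 682.9] 2.5 z [12.5 15.4 18.5] mean [554.  167.1]
scene fence 219 [517.8 160.5] [75.3 12.8] 83.5 z [ 7.9 27.  29.7] mean [517.7 167.3]
```

View pics/c0.png

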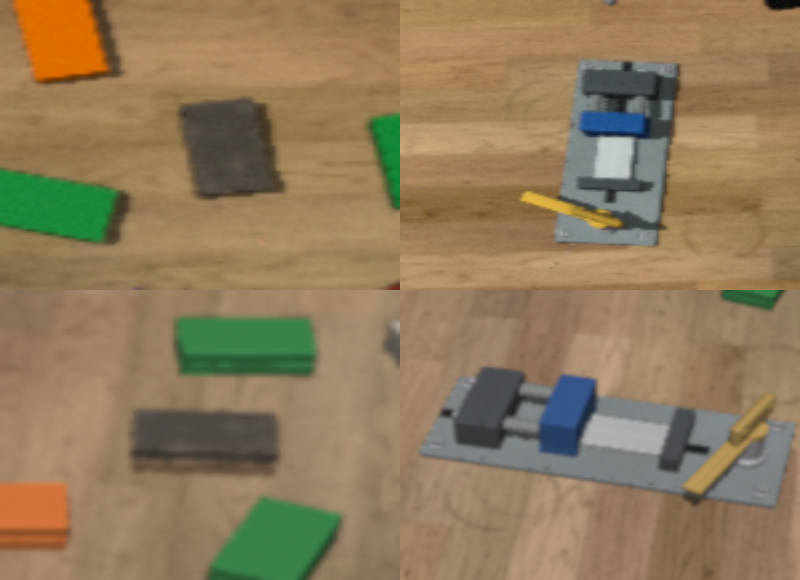

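The picture confirms the block: dark top with a brown underlayer, at (230,147) in the top-left crop. In the top-right crop the holder has its fence near the latch, with its x pointing up the image (away from the robot). Next I intersect pixel rays with planes of known height to get cleaner poses.

```bash
cat >> h.py <<'E'
def onplane(s,uv,z):
    M,p=campose(s); uv=np.asarray(uv,float).reshape(-1,2)
    d=np.c_[(uv[:,0]-s["cx"])/s["fx"],(uv[:,1]-s["cy"])/s["fy"],np.ones(len(uv))]@M.T
    return (p+d*((z-p[2])/d[:,2:]))[:,:2]
def rectmask(s,m,z,trim=1):
    m=cv2.morphologyEx(m.astype(np.uint8),cv2.MORPH_OPEN,np.ones((2,2)))
    k,l,st,_=cv2.connectedComponentsWithStats(m); i=1+np.argmax(st[1:,4])
    v,u=np.nonzero(l==i); q=onplane(s,np.c_[u,v],z)
    r=cv2.minAreaRect(q.astype(np.float32)); c,w,a=r
    if w[0]<w[1]: w=w[::-1]; a+=90
    return np.round(c,1),np.round(w,1),round((a+90)%180-90,1),np.round(q.mean(0),1),len(q)
E
python3 - <<'E'
from h import *
for n in("top","scene"):
    s=dict(np.load(f"/tmp/{n}0.npz")); P=cloud(s); im=s["img"].astype(int); r,g,b=im[...,0],im[...,1],im[...,2]
    Q=onplane(s,np.stack(np.meshgrid(np.arange(640),np.arange(480)),-1),0).reshape(480,640,2); X,Y=Q[...,0],Q[...,1]; Z=P[...,2]
    B=(abs(X-515)<60)&(abs(Y+165)<45)
    m=B&(r-b<25)&(r<100)  # dark grey
    print(n,"block",rectmask(s,m,24)); 
    H=(X>410)&(X<730)&(Y>60)&(Y<260)
    print(n,"plate+all",rectmask(s,H&(r-b<25),8))
    print(n,"plate z",rectmask(s,H&(r-b<5)&(r>90)&(Z<12),8))
    print(n,"blue",rectmask(s,H&(b>r+40)&(Z>50),54))
    print(n,"bed",rectmask(s,H&(r>165)&(r-b<20)&(Z>12)&(Z<20),16))
    print(n,"fence",rectmask(s,H&(abs(Z-28)<6)&(r<110)&(X<560),28))
    print(n,"wings",rectmask(s,H&(r>b+50)&(Z>68),76))
    print(n,"arm",rectmask(s,H&(r>b+50)&(abs(Z-50)<8),50))
E
```

```text
top block (array([ 514.3, -172.8]), array([71. , 41.1]), 5.7, array([ 514.3, -173. ]), 460)
top plate+all (array([562.6, 155.3]), array([243.9,  96.9]), -5.5, array([565. , 154.3]), 3414)
top plate z (array([558., 156.]), array([170.1,  93.4]), -5.5, array([536.9, 158.2]), 836)
top blue (array([593. , 154.2]), array([59.2, 25.1]), 84.2, array([592.8, 154. ]), 224)
top bed (array([553.3, 158.3]), array([51.1, 32.5]), -2.0, array([552.4, 159. ]), 200)
top fence (array([516.2, 155.5]), array([46., 14.]), 83.6, array([516.2, 155.7]), 109)
top wings (array([469.9, 165.8]), array([49.7,  9.6]), 65.1, array([470.1, 166.2]), 81)
top arm (array([492.4, 214.8]), array([46.5, 13.9]), 66.5, array([492.5, 215.1]), 107)
scene block (array([ 515.1, -156.3]), array([68.2, 46.8]), 3.4, array([ 515., -156.]), 423)
scene plate+all (array([562.6, 156.5]), array([244.3, 120.9]), -6.5, array([570.5, 164.2]), 5692)
scene plate z (array([592.6, 188.1]), array([188.2,  45.4]), -5.4, array([590.8, 194.3]), 1395)
scene blue (array([592.8, 162.4]), array([59.2, 26.1]), 84.4, array([593.1, 163.1]), 380)
scene bed (array([553.6, 164.9]), array([51.2, 32.1]), -5.3, array([553.7, 164.7]), 386)
scene fence (array([517.6, 169.8]), array([62.5, 14.1]), 84.2, array([517.6, 170.3]), 225)
scene wings (array([469.9, 175. ]), array([50.6, 10.1]), 65.9, array([470.1, 175. ]), 130)
scene arm (array([483.4, 203.9]), array([91.2, 15.8]), 62.5, array([485.7, 209.6]), 299)
```

The two cameras disagree by 8–14 mm in y, so I check each against the flat table, then against the gripper.

```bash
python3 - <<'E'
from h import *
for n in("top","scene"):
    s=dict(np.load(f"/tmp/{n}0.npz")); P=cloud(s).reshape(-1,3); 
    q=P[(P[:,0]>380)&(P[:,0]<850)&(P[:,1]>-450)&(P[:,1]<300)]
    for it in range(8):
        A=np.c_[q[:,:2]-[600,0],np.ones(len(q))]; k=np.linalg.lstsq(A,q[:,2],rcond=None)[0]; e=q[:,2]-A@k; q=q[abs(e)<max(2,1.5*e.std())]
    print(n,k,len(q),campose(s)[0].round(3).tolist(), s["cx"],s["cy"],s["fy"], pix(s,(0,0,0)))
E
```

```text
top [-0.00066781 -0.00118155 -0.12930221] 21354 [[-0.034, -0.977, 0.212], [-0.999, 0.034, -0.007], [-0.0, -0.212, -0.977]] 314.8095965041074 244.53809259525468 536.751088710708 (np.float64(301.74219706998), np.float64(505.6619844245443))
scene [-8.34053193e-04 -3.76034413e-04 -6.78059822e-01] 34075 [[-0.991, -0.104, 0.087], [-0.135, 0.666, -0.734], [0.018, -0.738, -0.674]] 328.5703681431519 238.23159228538356 592.0471101192603 (np.float64(629.5483749172136), np.float64(316.06164653688245))
```

```bash
python3 -m crank '[[100,[0,0,0],0]]' 30; python3 - <<'E'
from h import *
o=robot.get_obs(); M=R.from_euler('xyz',o['tcp_rot']).as_matrix()
print(o['ee_pos'],M.round(3).tolist())
E
```

```text
t: 0.98
ee_pos: [145.5, 633.5, 226.8]
tcp_rot: [3.142, 0.0, 2.916]
wrist_force: [-0.5, 0.0, 0.2]
gripper_width: 91.5
grip_force: 0.0
[145.48365484 633.52570451 226.75862533] [[-0.975, 0.224, 0.0], [0.224, 0.975, 0.0], [-0.0, 0.0, -1.0]]
```

```bash
python3 -m crank '[[100,[0,0,0],-1],[100,[0,0,0],-1],[100,[0,0,0],-1],[100,[-1,-1,0],-0.1],[100,[-1,-1,0],0],[100,[-1,-1,0],0],[100,[-1,-1,0],0],[100,[-1,-1,0],0],[100,[-1,-1,0],0],[100,[-1,-1,0],0],[100,[-1,-1,0],0],[100,[-1,-1,0],0],[100,[-1,-1,0],0],[100,[-1,-1,0],0],[100,[-0.5,-1,0],0],[100,[0,-1,0],0],[100,[0,-1,0],0],[100,[0,-1,0],0],[100,[0,-1,0],0],[100,[0,-1,0],0]]'; python3 -m crank '[[100,[0,-1,0],0],[100,[0,-1,0],0],[100,[0,-1,0],0],[100,[0,-1,0],0],[100,[0,-1,0],0],[100,[0,-1,0],0],[100,[0,-1,0],0],[100,[0,-1,0],0],[100,[0,-1,0],0],[100,[0,-1,0],0],[100,[0,-1,0],0],[100,[0,-1,0],0],[100,[0,-1,0],0],[100,[0,-1,0],0],[100,[0,-1,0],0],[100,[0,-1,0],0],[100,[0,-0.3,0],0]]'
```

```text
t: 2.65
ee_pos: [473.3, 237.5, 226.9]
tcp_rot: [3.141, 0.0, -3.043]
wrist_force: [-0.4, 0.8, 0.4]
gripper_width: 91.7
grip_force: 0.0
t: 4.07
ee_pos: [513.3, -171.6, 226.9]
tcp_rot: [-3.139, 0.0, -3.048]
wrist_force: [0.9, -0.8, -0.2]
gripper_width: 91.5
grip_force: 0.0
```

```bash
python3 -m crank '[[70,[0,0,1],0],[70,[0,0,1],0],[70,[0,0,1],0],[70,[0,0,1],0],[70,[0,0,1],0],[70,[0,0,0.5],0],[70,[0,0,0],0]]'; python3 - <<'E'
from h import *
o=robot.get_obs(); print(o['ee_pos'])
out=[]
for n in("top","scene"):
    s=snap(n); np.savez(f"/tmp/{n}1.npz",**s); u,v=pix(s,o['ee_pos']); print(n,u,v)
    u,v=int(u),int(v); c=s["img"][v-50:v+50,u-65:u+65].copy(); c=cv2.resize(c,(400,308),interpolation=cv2.INTER_CUBIC); cv2.drawMarker(c,(200,154),(255,0,0),0,12,1); out.append(c)
cv2.imwrite("pics/c1.png",np.hstack(out)[...,::-1])
E
```

```text
t: 4.65
ee_pos: [511.1, -165.2, 86.1]
tcp_rot: [3.139, -0.005, -3.042]
wrist_force: [-1.3, 0.3, -0.1]
gripper_width: 64.6
grip_force: 0.0
[ 511.06385282 -165.17039828   86.12966067]
top 363.8684366286511 281.14787283402654
scene 377.69886947146387 203.02857215990014
```

View pics/c1.png

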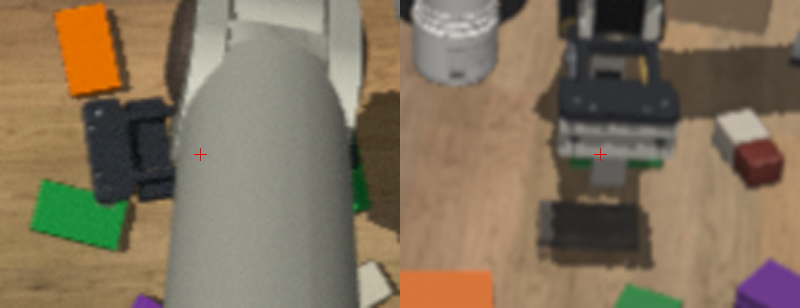

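```bash
python3 - <<'E'
from h import *
s=dict(np.load("/tmp/scene1.npz")); P=cloud(s)
for dy in(32,40,48): print(dy,pix(s,(511+dy*0.1*-1,-165.2+dy,86.1)))
a=P[205:216,375:385]; print(np.round(a[:,4],0).tolist())
t=dict(np.load("/tmp/top1.npz"));
im=s["img"].astype(int); 
Q=onplane(s,np.stack(np.meshgrid(np.arange(640),np.arange(480)),-1),24).reshape(480,640,2)
r,b=im[...,0],im[...,2]
m=(r-b<25)&(r<100)&(abs(Q[...,0]-515)<60)&(abs(Q[...,1]+160)<50)
print(rectmask(s,m,24))
E
```

```text
32 (np.float64(378.12400956719546), np.float64(212.70305521740082))
40 (np.float64(378.22520727151846), np.float64(215.17858240806814))
48 (np.float64(378.3273841832474), np.float64(217.67806325040019))
[[507.0, -114.0, 123.0], [507.0, -114.0, 120.0], [507.0, -116.0, 116.0], [507.0, -116.0, 113.0], [507.0, -115.0, 111.0], [506.0, -116.0, 108.0], [506.0, -113.0, 107.0], [506.0, -117.0, 102.0], [506.0, -128.0, 90.0], [507.0, -236.0, -3.0], [506.0, -228.0, 1.0]]
(array([ 510.7, -155.6]), array([76.8, 65.9]), 3.1, array([ 509.8, -156.3]), 572)
```

```bash
python3 -m crank '[[80,[-0.18,0.2,0.5],0],[80,[0,0,0.7],0],[80,[0,0,0.7],0],[80,[0,0,0.5],0],[80,[0,0,0.4],0],[80,[0,0,0.4],0],[80,[0,0,0],0]]'
```

```text
t: 5.33
ee_pos: [516.6, -161.0, 7.6]
tcp_rot: [3.141, -0.002, -3.043]
wrist_force: [-0.7, -0.5, 0.4]
gripper_width: 73.2
grip_force: 0.0
```

```bash
python3 -m crank '[[0,[0,0,0.1],0],[0,[0,0,0],0],[0,[0,0,0],0],[0,[0,0,0],0],[0,[0,0,0],0],[0,[0,0,0],0],[0,[0,0,0],0]]' 40; python3 -m crank '[[0,[0,0,-0.5],0],[0,[0,0,-1],0],[0,[0,0,-1],0],[0,[0,0,-1],0],[0,[0,0,-1],0],[0,[0,0,0],0]]'
```

```text
t: 5.92
ee_pos: [518.1, -161.9, 7.3]
tcp_rot: [-3.141, 0.001, -3.043]
wrist_force: [-1.3, -0.4, 3.4]
gripper_width: 41.6
grip_force: 40.0
t: 6.42
ee_pos: [520.8, -162.0, 124.8]
tcp_rot: [-3.139, 0.008, -3.043]
wrist_force: [0.1, 0.2, -0.3]
gripper_width: 41.6
grip_force: 40.0
```

```bash
python3 -m crank '[[0,[0,0.5,0],0.9],[0,[0,1,0],0.97],[0,[0.1,1,0],0],[0,[0.1,1,0],0],[0,[0.1,1,0],0],[0,[0.1,1,0],0],[0,[0.1,1,0],0],[0,[0.1,1,0],0],[0,[0.1,1,0],0],[0,[0,1,0],0],[0,[0,1,0],0],[0,[0,1,0],0],[0,[0,1,0],0],[0,[0,0.5,0],0],[0,[0,0,0],0],[0,[0,0,0],0],[0,[0,0,0],0]]'; python3 - <<'E'
from h import *
o=robot.get_obs(); T=o['ee_pos']; M=R.from_euler('xyz',o['tcp_rot']).as_matrix(); print(T,o['tcp_rot'])
out=[]
for n in("top","scene"):
    s=snap(n); np.savez(f"/tmp/{n}2.npz",**s); u,v=pix(s,T); print(n,u,v)
    u,v=int(u),int(v); c=s["img"][v-50:v+80,u-80:u+80].copy(); c=cv2.resize(c,(400,325),interpolation=cv2.INTER_CUBIC); cv2.drawMarker(c,(200,125),(255,0,0),0,12,1); out.append(c)
cv2.imwrite("pics/c2.png",np.hstack(out)[...,::-1])
E
```

```text
t: 7.83
ee_pos: [526.2, 161.7, 118.9]
tcp_rot: [-3.14, -0.001, 3.043]
wrist_force: [0.3, 0.4, -0.7]
gripper_width: 42.0
grip_force: 40.0
[526.24538911 161.73481919 118.87292432] [-3.13991832e+00 -8.59112137e-04  3.04306726e+00]
top 224.4060374785804 277.4272804460772
scene 355.9031554985015 307.28441476058777
```

View pics/c2.png

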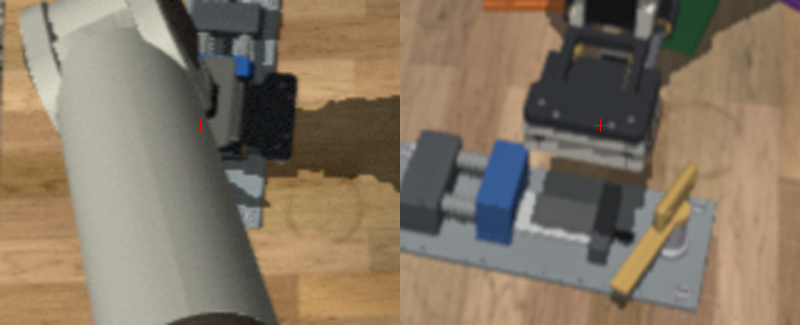

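```bash
python3 - <<'E'
from h import *
T=np.array([526.2,161.7,118.9]); 
o=robot.get_obs(); print(o['ee_pos'])
M=R.from_euler('xyz',[3.1416,0,3.0435]).as_matrix()
for n in("top","scene"):
    s=dict(np.load(f"/tmp/{n}2.npz")); P=cloud(s).reshape(-1,3); L=(P-T)@M
    sel=(abs(L[:,0])<60)&(abs(L[:,1])<130)&(L[:,2]<-55)&(L[:,2]>-140)
    q=L[sel]; print(n,len(q),"x",np.percentile(q[:,0],[1,3,97,99]).round(1),"y",np.percentile(q[:,1],[1,3,97,99]).round(1))
    h=np.histogram(q[:,2],bins=np.arange(-140,-50,10)); print(h[0])
    for lo in(-110,-100,-90,-80,-70):
        w=q[(q[:,2]>lo)&(q[:,2]<lo+10)]
        if len(w)>20: print(lo,len(w),np.percentile(w[:,0],[2,98]).round(1),np.percentile(w[:,1],[2,98]).round(1))
E
```

```text
[526.54561975 161.52317258 119.04745435]
top 836 x [-34.8 -32.3  36.7  37.6] y [-95.7 -95.1 -41.4 -36.1]
[ 17  14 171 516  33  72  11   2]
-110 516 [-33.4  36.2] [-95.6 -50.9]
-100 33 [-33.8  37.8] [-95.6 -34. ]
-90 72 [-34.8  37.7] [-83.5 -34. ]
scene 3265 x [-34.5 -32.7  36.6  37.4] y [-79.5 -51.9  94.8  95.5]
[ 179  146  207 1362  347  651  277   96]
-110 1362 [-32.6  36.3] [-69.3  95.5]
-100 347 [-33.9  37.5] [-47.2  95.2]
-90 651 [-34.5  37.3] [-77.8  91.9]
-80 277 [-34.   37.4] [-80.4  88.5]
-70 96 [-34.1  37.1] [-79.8  88.3]
```

```bash
python3 - <<'E'
from h import *
M=R.from_euler('xyz',[0,0,np.radians(-5.6)]).as_matrix()
for n in("top0","scene0","top2","scene2"):
    s=dict(np.load(f"/tmp/{n}.npz")); C=cloud(s); P=C.reshape(-1,3); im=s["img"].astype(int).reshape(-1,3); r,b=im[:,0],im[:,2]
    print(n,s["position"].round(1),s["attitude"].round(4))
    L=(P-[470,170,0])@M
    W=(L[:,0]>-40)&(L[:,0]<230)&(abs(L[:,1])<110)
    def pr(t,m):
        q=L[W&m]
        if len(q)>15: print("  ",t,len(q),"x",np.percentile(q[:,0],[4,96]).round(1),"y",np.percentile(q[:,1],[4,50,96]).round(1),"z",np.median(q[:,2]).round(1))
    bl=b>r+40
    pr("blue top",bl&(abs(L[:,2]-54)<3)); pr("blue side",bl&(L[:,2]>20)&(L[:,2]<50))
    pr("bed",(r>150)&(abs(L[:,2]-16)<3)&(r-b<25)); pr("fence",(abs(L[:,2]-28)<3)&(L[:,0]<70))
    pr("plate",(abs(L[:,2]-8)<2.5)&(r-b<15)); pr("wing",(r>b+50)&(abs(L[:,2]-75)<3))
    pr("housing",(abs(L[:,2]-44)<3)&(L[:,0]>140))
E
```

```text
top0 [ 329.3  -42.5 1355.2] [-2.9280e+00  5.0000e-04 -1.6051e+00]
   blue top 179 x [114.3 137.7] y [-27.9  -2.2  26. ] z 53.8
   blue side 50 x [113.  134.8] y [-30.9 -10.7  22.5] z 45.0
   bed 203 x [ 61.4 109.8] y [-15.5  -0.1  14.5] z 15.9
   fence 101 x [43.1 56.3] y [-27.8  -0.6  26.2] z 27.9
   plate 1290 x [-20.7 211.8] y [-47.2 -12.9  43.1] z 7.9
   wing 51 x [-6.1 12.1] y [-21.9   3.5  20.1] z 74.7
   housing 260 x [160.  195.4] y [-32.5   0.6  30.6] z 43.8
scene0 [496.7 825.4 880. ] [-2.3106 -0.0183 -3.0063]
   blue top 360 x [113.9 137.3] y [-24.3   3.4  29. ] z 53.4
   blue side 153 x [113.2 135.7] y [ 6.2 30.3 31.9] z 35.6
   bed 426 x [ 59.5 110. ] y [-14.6   1.7  16.5] z 15.6
   fence 232 x [-2.7 56.2] y [-25.6   5.1  29.8] z 27.4
   plate 2519 x [-20.4 211.8] y [-42.1  22.2  47.6] z 7.7
   wing 111 x [-6.7 10.9] y [-19.8   3.1  22.4] z 74.6
   housing 490 x [165.6 194.7] y [-30.    2.8  34.3] z 43.3
top2 [ 329.3  -42.5 1355.2] [-2.9280e+00  5.0000e-04 -1.6051e+00]
   blue top 39 x [121.8 137.8] y [-30.7 -22.9  14.6] z 53.3
   plate 511 x [-13.5 215.7] y [-47.7 -34.   27. ] z 8.0
   housing 258 x [152.6 195.9] y [-33.3  -1.1  29.2] z 43.7
scene2 [496.7 825.4 880. ] [-2.3106 -0.0183 -3.0063]
   blue top 348 x [113.9 137.4] y [-24.5   4.3  29.6] z 53.7
   blue side 165 x [113.  135.9] y [-2.9 29.9 32.4] z 38.3
   bed 134 x [  0.9 111.9] y [-12.6  12.7  17.7] z 15.5
   fence 209 x [ 0.7 56.2] y [-25.9   5.1  30.2] z 27.4
   plate 2524 x [-20.5 211.9] y [-41.6  22.1  47.7] z 7.7
   wing 108 x [-7.1 10.7] y [-20.1   3.   22.8] z 74.7
   housing 489 x [165.5 194.7] y [-30.    1.5  32.7] z 43.5
```

```bash
python3 -m crank '[[0,[-0.44,0.13,0.3],0],[0,[0,0,0.7],0],[0,[0,0,0.7],0],[0,[0,0,0.6],0],[0,[0,0,0.5],0],[0,[0,0,0.3],0],[0,[0,0,0.15],0],[0,[0,0,0],0],[0,[0,0,0],0],[0,[0,0,0],0]]'; cat >> h.py <<'E'
def rep():
    o=robot.get_obs(); d=o['ee_pos']-np.array([470,170,0]); a=np.radians(-5.6)
    c,s_=np.cos(a),np.sin(a); f=o['wrist_force']
    print("L",np.round([d[0]*c+d[1]*s_,-d[0]*s_+d[1]*c,d[2]],1),"F",np.round([f[0]*c+f[1]*s_,-f[0]*s_+f[1]*c,f[2]],1),"M",np.round(o['moment'],2),"yaw",round(np.degrees(o['tcp_rot'][2]),2),"t",round(o['t'],2),"w",round(o['gripper_width'],1))
E
python3 -c "from h import *;rep()"
```

```text
t: 8.77
ee_pos: [538.6, 166.2, 38.8]
tcp_rot: [3.141, 0.001, 3.045]
wrist_force: [-1.0, 0.2, -0.8]
gripper_width: 41.7
grip_force: 40.0
L [68.6  2.9 38.8] F [-1.   0.1 -0.8] M [ 0.01 -0.02  0.03] yaw 174.44 t 8.77 w 41.7
```

```bash
python3 -m crank '[[0,[-0.1,0,0.04],0],[0,[-0.1,0,0],0],[0,[-0.1,0,0],0],[0,[0,0,0],0]]' >/dev/null; python3 -c "from h import *;rep()"; python3 -m crank '[[0,[0,0,0],0],[0,[0,0,0],0]]' >/dev/null; python3 -c "from h import *;rep()"; for i in 1; do python3 -m crank '[[0,[-0.04,0,0],0],[0,[0,0,0],0]]' >/dev/null; done; python3 -c "from h import *;rep()"
```

```text
L [76.5  2.7 37.3] F [ 1.2  0.9 -1. ] M [ 0.03 -0.06  0.01] yaw 174.42 t 9.1 w 41.5
L [75.4  2.7 37. ] F [-0.4  0.  -0.6] M [-0.    0.06 -0.  ] yaw 174.44 t 9.27 w 41.9
L [76.5  2.7 37. ] F [-0.3 -0.  -0.4] M [0.06 0.01 0.03] yaw 174.45 t 9.43 w 41.5
```

```bash
python3 -m crank '[[0,[-0.04,-0.09,0],0],[0,[0,0,0],0]]' >/dev/null; python3 -c "from h import *;rep()"; python3 -m crank '[[0,[-0.04,0,0],0],[0,[0,0,0],0]]' >/dev/null; python3 -c "from h import *;rep()"; python3 -m crank '[[0,[-0.04,0,0],0],[0,[0,0,0],0]]' >/dev/null; python3 -c "from h import *;rep()";  python3 -m crank '[[0,[-0.04,0,0],0],[0,[0,0,0],0]]' >/dev/null; python3 -c "from h import *;rep()"
```

```text
L [77.6 -0.2 36.9] F [ 1.   0.1 -1. ] M [-0.03  0.04 -0.01] yaw 174.42 t 9.6 w 41.8
L [77.9  0.1 36.7] F [-1.4  0.2 -1.5] M [-0.08  0.3   0.01] yaw 174.44 t 9.77 w 41.9
L [78.5  0.1 36.6] F [-3.6 -1.9 -0.7] M [-0.12  0.66  0.04] yaw 174.45 t 9.93 w 41.8
L [79.8  0.2 36.7] F [-2.6 -1.1 -1.1] M [-0.14  0.73 -0.01] yaw 174.45 t 10.1 w 41.6
```

```bash
python3 -m crank '[[0,[-0.08,0,-0.02],0],[0,[-0.08,0,0],0],[0,[-0.08,0,0],0],[0,[-0.08,0,0],0],[0,[-0.08,0,0],0],[0,[-0.08,0,0],0],[0,[-0.08,0,0],0],[0,[0,0,0],0],[0,[0,0,0],0],[0,[0,0,0],0]]' >/dev/null; python3 -c "from h import *;rep()"; python3 -m crank '[[0,[-0.04,0,0],0],[0,[0,0,0],0],[0,[0,0,0],0]]' >/dev/null; python3 -c "from h import *;rep()";
```

```text
L [94.   0.3 37.2] F [-5.2 -0.5 -3.6] M [-0.14  1.14  0.06] yaw 174.45 t 10.93 w 41.5
L [95.   0.3 37.3] F [-5.6  0.1 -3.3] M [-0.12  1.18  0.06] yaw 174.45 t 11.18 w 41.8
```

```bash
python3 -m crank '[[0,[-0.05,0,0],0],[0,[0,0,0],0],[0,[0,0,0.05],0],[0,[0,0,0.05],0],[0,[0,0,0.05],0],[0,[0,0,0],0],[0,[0,0,0],0]]' >/dev/null; python3 -c "from h import *;rep()"; python3 -m crank '[[0,[0,0,0.05],0],[0,[0,0,0.05],0],[0,[0,0,0],0]]' >/dev/null; python3 -c "from h import *;rep()";
```

```text
L [97.   1.  34.3] F [-5.7 -0.8  0.3] M [0.04 1.14 0.11] yaw 174.47 t 11.77 w 41.8
L [97.1  1.2 31.9] F [-5.2 -0.2  0.6] M [0.13 1.12 0.09] yaw 174.47 t 12.02 w 42.0
```

```bash
python3 -m crank '[[0,[0,-0.02,0.06],0],[0,[0,0,0.06],0],[0,[0,0,0],0]]' >/dev/null; python3 -c "from h import *;rep()"; python3 -m crank '[[0,[0,0,0.06],0],[0,[0,0,0.06],0],[0,[0,0,0],0]]' >/dev/null; python3 -c "from h import *;rep()"; python3 -m crank '[[0,[0,0,0.06],0],[0,[0,0,0],0],[0,[0,0,0],0]]' >/dev/null; python3 -c "from h import *;rep()"
```

```text
L [97.1  0.9 28.8] F [-5.8  1.   0.8] M [0.13 1.11 0.08] yaw 174.48 t 12.27 w 41.9
L [97.1  0.9 25.9] F [-5.4 -1.   0.3] M [0.14 1.12 0.11] yaw 174.48 t 12.52 w 41.6
L [97.1  0.9 24.4] F [-4.5 -0.   1.1] M [0.14 1.15 0.04] yaw 174.48 t 12.77 w 41.3
```

Keep lowering in small steps until the bed is felt.

```bash
python3 -m crank '[[0,[0,-0.02,0.05],0],[0,[0,0,0],0]]' >/dev/null; python3 -c "from h import *;rep()"; python3 -m crank '[[0,[0,0,0.04],0],[0,[0,0,0],0]]' >/dev/null; python3 -c "from h import *;rep()"; python3 -m crank '[[0,[0,0,0.04],0],[0,[0,0,0],0]]' >/dev/null; python3 -c "from h import *;rep()"
```

```text
L [97.4  0.7 23.4] F [-5.2  1.1  1.5] M [0.21 1.11 0.09] yaw 174.49 t 12.93 w 41.8
L [97.3  0.7 23.3] F [-7.7 -0.6  9.8] M [-0.04  1.76  0.1 ] yaw 174.49 t 13.1 w 41.6
L [97.4  0.7 23.3] F [-10.6  -1.1  17.8] M [-0.35  2.35  0.05] yaw 174.49 t 13.27 w 41.7
```

```bash
python3 -m crank '[[0,[0,0,-0.06],0],[0,[0.05,0,0],0],[0,[0,0,0],0]]' >/dev/null; python3 -c "from h import *;rep()"; python3 -m crank '[[0,[0.04,0,0],0],[0,[0,0,0],0]]' >/dev/null; python3 -c "from h import *;rep()"; python3 -m crank '[[0,[0.04,0,0],0],[0,[0,0,0],0]]' >/dev/null; python3 -c "from h import *;rep()"
```

```text
L [96.5  0.6 23.3] F [-5.4  0.9  5.8] M [0.19 1.19 0.12] yaw 174.48 t 13.52 w 41.7
L [96.2  0.6 23.3] F [-4.3  0.2  6.7] M [0.23 0.89 0.12] yaw 174.47 t 13.68 w 41.7
L [95.5  0.6 23.3] F [-1.7  0.7  6.6] M [0.23 0.67 0.14] yaw 174.46 t 13.85 w 41.3
```

```bash
python3 -m crank '[[0,[0.03,0,0],0],[0,[0,0,0],0]]' >/dev/null; python3 -c "from h import *;rep()"
```

```text
L [94.9  0.6 23.3] F [-2.4  1.4  5.2] M [0.22 0.55 0.14] yaw 174.46 t 14.02 w 41.7
```

```bash
python3 -m crank '[[0,[0.04,0,0],0],[0,[0,0,0],0]]' >/dev/null; python3 -c "from h import *;rep()"; python3 -m crank '[[0,[0.03,0,0],0],[0,[0,0,0],0]]' >/dev/null; python3 -c "from h import *;rep()"
```

```text
L [94.1  0.6 23.4] F [-1.   1.1  4.6] M [0.29 0.4  0.15] yaw 174.46 t 14.18 w 41.6
L [94.   0.6 23.4] F [2.2 2.7 4.2] M [ 0.32 -0.5   0.14] yaw 174.45 t 14.35 w 41.5
```

```bash
python3 -m crank '[[0,[-0.03,0,-0.02],0],[50,[0,0,0],0],[55,[0,0,0],0],[60,[0,0,0],0],[65,[0,0,0],0],[65,[0,0,0],0],[65,[0,0,0],0]]' ; python3 -m crank '[[65,[0,0,-0.3],0],[65,[0,0,-0.7],0],[65,[0,0,-1],0],[65,[0,0,-1],0],[65,[0,0,-1],0],[65,[0,-1,-1],0],[65,[0,-1,0],0],[65,[0,-1,0],0],[65,[0,-1,0],0],[65,[0,-1,0],0],[65,[0,-1,0],0],[65,[0,-1,0],0],[65,[0,-1,0],0],[65,[0,0,0],0],[65,[0,0,0],0]]'; python3 - <<'E'
from h import *
a=np.radians(-5.6); M=R.from_euler('xyz',[0,0,a]).as_matrix()
out=[]
for n in("top","scene"):
    s=snap(n); np.savez(f"/tmp/{n}3.npz",**s); C=cloud(s); P=C.reshape(-1,3); im=s["img"].astype(int).reshape(-1,3); r,b=im[:,0],im[:,2]
    L=(P-[470,170,0])@M; W=(L[:,0]>-40)&(L[:,0]<230)&(abs(L[:,1])<110)
    def pr(t,m):
        q=L[W&m]
        if len(q)>15: print("  ",t,len(q),"x",np.percentile(q[:,0],[4,96]).round(1),"y",np.percentile(q[:,1],[4,50,96]).round(1),"z",np.percentile(q[:,2],[10,50,90]).round(1))
    print(n); pr("blue top",(b>r+40)&(abs(L[:,2]-54)<3)); pr("block",(L[:,0]>57)&(L[:,0]<127)&(abs(L[:,2]-40)<4)&(b<r+40)); pr("fence",(abs(L[:,2]-28)<3)&(L[:,0]<60)&(L[:,0]>35)); pr("wing",(r>b+50)&(abs(L[:,2]-75)<3)&(abs(L[:,0])<40))
    u,v=map(int,pix(s,(560,165,30))); c=s["img"][v-60:v+60,u-60:u+60]; out.append(cv2.resize(c,(400,400),interpolation=cv2.INTER_CUBIC))
cv2.imwrite("pics/c3.png",np.hstack(out)[...,::-1])
E
```

```text
t: 14.93
ee_pos: [560.8, 160.2, 22.2]
tcp_rot: [-3.141, -0.001, 3.044]
wrist_force: [0.3, -0.1, -0.3]
gripper_width: 59.2
grip_force: 0.0
t: 16.18
ee_pos: [541.6, -40.6, 148.0]
tcp_rot: [-3.141, 0.0, 3.041]
wrist_force: [-0.2, 1.0, 0.0]
gripper_width: 59.4
grip_force: 0.0
top
   blue top 183 x [130.6 154.2] y [-28.3   1.2  26.5] z [51.5 53.6 55.9]
   block 403 x [ 59.6 123.4] y [-20.7  -0.5  18.5] z [37.  39.5 42.7]
   fence 90 x [43.6 56.9] y [-28.4  -3.1  25.5] z [25.6 27.2 30.2]
   wing 61 x [-4.7 11.6] y [-23.5   2.2  19.9] z [72.9 74.9 77.2]
scene
   blue top 356 x [130.1 153.1] y [-24.1   4.   30.3] z [51.8 53.6 55.4]
   block 745 x [ 59.8 123.9] y [-17.9   2.7  21.4] z [37.3 39.3 41.3]
   fence 208 x [43.5 56.9] y [-25.8   2.8  29.7] z [25.7 27.6 29.5]
   wing 109 x [-6.7 10.6] y [-20.7   2.1  22.8] z [72.9 74.5 76.5]
```

View pics/c3.png

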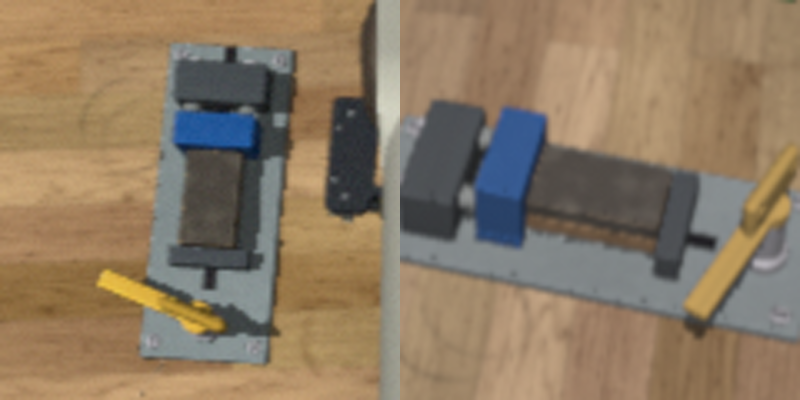

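The block is seated flat and straight against the fence: top at about z 39.5, centred within about 1 mm, and the jaw is 16 mm back. Next the latch. I check joint 7 room and the wing pose.

```bash
python3 - <<'E'
from h import *
rep(); print(robot.get_obs()['joint_pos'].round(3))
for n in("top3","scene3"):
    s=dict(np.load(f"/tmp/{n}.npz")); P=cloud(s).reshape(-1,3); im=s["img"].astype(int).reshape(-1,3)
    q=P[(im[:,0]>im[:,2]+50)&(abs(P[:,2]-74.5)<3.5)&(abs(P[:,0]-470)<40)&(abs(P[:,1]-170)<40)]
    print(n,len(q),cv2.minAreaRect(q[:,:2].astype(np.float32)),q.mean(0).round(1))
    q=P[(im[:,0]>im[:,2]+50)&(abs(P[:,2]-49)<4)&(abs(P[:,0]-490)<50)&(P[:,1]>165)&(P[:,1]<270)]
    e=cv2.fitLine(q[:,:2].astype(np.float32),cv2.DIST_HUBER,0,.01,.01).ravel(); print("arm",len(q),np.degrees(np.arctan2(e[1],e[0])),e[2:])
E
```

```text
L [  91.9 -199.6  147.9] F [0.1 0.3 0.3] M [ 0.01  0.01 -0.02] yaw 174.48 t 16.28 w 59.8
[ 0.103  0.376 -0.101  1.901  0.048  0.866  1.453]
top3 65 ((472.3591613769531, 167.91529846191406), (48.32093048095703, 8.783470153808594), 66.59947967529297) [473.1 168.8  74.7]
arm 116 60.63554 [489.81754 210.30334]
scene3 120 ((472.1343078613281, 170.65652465820312), (50.307796478271484, 9.031806945800781), 67.58230590820312) [472.2 171.7  74.3]
arm 272 59.316483 [487.51733 208.03455]
```

```bash
python3 -m crank '[[45,[0.45,1,0],0],[45,[0.45,1,0],0],[45,[0.45,1,0],0],[45,[0.45,1,0],0],[45,[0.45,1,0],0],[45,[0.45,1,0],0],[45,[0.45,1,0],0],[45,[0.42,1,0],0],[45,[0,0,0],0]]' 25 >/dev/null;  python3 -m crank '[[45,[0,0,0],-1],[45,[0,0,0],-1],[45,[0,0,0],-1],[45,[0,0,0],-1],[45,[0,0,0],-1],[45,[0,0,0],-1],[45,[0,0,0],-1],[45,[0,0,0],-1],[45,[0,0,0],-1],[45,[0,0,0],-1],[45,[0,0,0],-1],[45,[0,0,0],-1],[45,[0,0,0],-0.1],[45,[0,0,1],0],[45,[0,0,0],0],[45,[0,0,0],0],[45,[0,0,0],0]]'; python3 -c "from h import *;rep();print(robot.get_obs()['joint_pos'].round(3))"
```

```text
t: 18.45
ee_pos: [472.1, 169.7, 122.8]
tcp_rot: [3.141, -0.0, -1.972]
wrist_force: [-0.1, -0.2, -0.3]
gripper_width: 41.4
grip_force: 0.0
L [ 2.100e+00 -1.000e-01  1.228e+02] F [-0.  -0.2 -0.3] M [0.09 0.04 0.01] yaw -112.97 t 18.45 w 41.4
[-0.042  0.377 -0.424  2.008  0.213  0.799  2.152]
```

```bash
python3 -m crank '[[45,[0,0,0.7],0],[45,[0,0,0.7],0],[45,[0,0,0.6],0],[45,[0,0,0.4],0],[45,[0,0,0.36],0],[45,[0,0,0],0],[45,[0,0,0],0]]' >/dev/null; python3 -c "from h import *;rep()"; python3 -m crank '[[20,[0,0,0],0],[12,[0,0,0],0],[0,[0,0,0],0],[0,[0,0,0],0],[0,[0,0,0],0],[0,[0,0,0],0]]' 25; python3 -c "from h import *;rep()"
```

```text
L [ 2.4 -0.4 53.6] F [0.1 0.6 0.4] M [ 0.04  0.06 -0.01] yaw -112.96 t 19.03 w 41.5
t: 19.53
ee_pos: [473.6, 168.8, 53.8]
tcp_rot: [-3.14, 0.001, -1.972]
wrist_force: [2.9, -1.7, 0.3]
gripper_width: 8.7
grip_force: 25.0
L [ 3.7 -0.8 53.8] F [ 3.1 -1.4  0.3] M [-0.17 -0.3   0.02] yaw -112.99 t 19.53 w 8.7
```

```bash
python3 -m crank '[[0,[0,-0.07,0],0],[0,[0,0,0],0]]' >/dev/null; python3 -c "from h import *;rep()"; python3 -m crank '[[0,[0,0,0],0.5],[0,[0,0,0],0.7],[0,[0,0,0],0.7],[0,[0,0,0],0.7],[0,[0,0,0],0.7],[0,[0,0,0],0.7],[0,[0,0,0],0]]' >/dev/null;python3 -c "from h import *;rep()"
```

```text
L [ 3.7 -0.8 53.8] F [-2.9  0.4  4.6] M [ 0.12  0.47 -0.03] yaw -112.95 t 19.7 w 9.0
L [ 3.4 -0.6 53.8] F [-3.2  0.4  5. ] M [ 0.22  0.63 -0.08] yaw -137.08 t 20.28 w 8.8
```

```bash
python3 -m crank '[[0,[0,0.02,0],0.7],[0,[0,0,0],0.8],[0,[0,0,0],0.8],[0,[0,0,0],0.8],[0,[0,0,0],0.8],[0,[0,0,0],0.8],[0,[0,0,0],0.8],[0,[0,0,0],0.8],[0,[0,0,0],0.7],[0,[0,0,0],0],[0,[0,0,0],0]]' >/dev/null;python3 -c "from h import *;rep()"; python3 -m crank '[[0,[0,0,0],0.4],[0,[0,0,0],0.4],[0,[0,0,0],0],[0,[0,0,0],0]]' >/dev/null;python3 -c "from h import *;rep()"
```

```text
L [ 3.1 -0.  53.8] F [-2.7 -0.3  4.4] M [ 0.29  0.53 -0.07] yaw -178.83 t 21.2 w 8.8
L [ 3.1  0.  53.8] F [-3.   0.5  5.5] M [ 0.35  0.51 -0.04] yaw 176.37 t 21.53 w 8.7
```

```bash
python3 -m crank '[[0,[0,0,0],0.2],[0,[0,0,0],0.1],[0,[0,0,0],0]]' >/dev/null;python3 -c "from h import *;rep()"; python3 -m crank '[[0,[0,0,0],0.15],[0,[0,0,0],0]]' >/dev/null;python3 -c "from h import *;rep()"; python3 -m crank '[[0,[0,0,0],0.15],[0,[0,0,0],0]]' >/dev/null;python3 -c "from h import *;rep()";  python3 -m crank '[[0,[0,0,0],0.15],[0,[0,0,0],0]]' >/dev/null;python3 -c "from h import *;rep()"
```

```text
L [ 3.1  0.1 53.8] F [-2.5  0.3  6.4] M [0.32 0.5  0.05] yaw 174.57 t 21.78 w 9.0
L [ 3.1  0.1 53.8] F [-2.5  1.   4.9] M [0.24 0.45 0.37] yaw 173.72 t 21.95 w 9.0
L [ 3.1  0.1 53.8] F [-2.6  1.3  4.6] M [0.26 0.52 0.51] yaw 172.84 t 22.12 w 9.2
L [ 3.1  0.1 53.8] F [-3.2  0.7  4.3] M [0.27 0.47 0.53] yaw 171.94 t 22.28 w 9.2
```

```bash
python3 -m crank '[[20,[0,0,0],0],[35,[0,0,0],0],[45,[0,0,0],0],[45,[0,0,0],0],[45,[0,0,0],0],[45,[0,0,-0.5],0],[45,[0,0,-1],0],[45,[0,0,-1],0],[45,[0,0,-1],0],[45,[0,0,-1],0]]' >/dev/null; python3 -m crank '[[45,[0.5,-1,0],0],[45,[0.5,-1,0],0],[45,[0,-1,0],0],[45,[0,-1,0],0],[45,[0,-1,0],0],[45,[0,-1,0],0],[45,[0,-1,0],0],[45,[0,-1,0],0],[45,[0,-1,0],0],[45,[0,0,0],0],[45,[0,0,0],0]]'; python3 - <<'E'
from h import *
a=np.radians(-5.6); M=R.from_euler('xyz',[0,0,a]).as_matrix(); out=[]
for n in("top","scene"):
    s=snap(n); P=cloud(s).reshape(-1,3); im=s["img"].astype(int).reshape(-1,3); r,b=im[:,0],im[:,2]
    L=(P-[470,170,0])@M; W=(L[:,0]>-40)&(L[:,0]<230)&(abs(L[:,1])<110)
    q=L[W&(r>b+50)&(L[:,2]>45)&(L[:,0]<90)].astype(np.float32); e=cv2.fitLine(q[:,:2],cv2.DIST_HUBER,0,.01,.01).ravel()
    print(n,"brass",len(q),"angle in holder",np.degrees(np.arctan2(e[1],e[0])),e[2:],q[:,0].max())
    u,v=map(int,pix(s,(540,165,30))); c=s["img"][v-60:v+60,u-60:u+60]; out.append(cv2.resize(c,(400,400),interpolation=cv2.INTER_CUBIC))
cv2.imwrite("pics/c4.png",np.hstack(out)[...,::-1])
E
```

```text
t: 24.03
ee_pos: [416.2, -51.5, 166.0]
tcp_rot: [-3.142, -0.0, 2.994]
wrist_force: [-0.2, 0.3, -0.0]
gripper_width: 41.3
grip_force: 0.0
top brass 244 angle in holder 2.170865 [25.905222  -2.6885235] 80.93883
scene brass 621 angle in holder -1.7990611 [16.633327  3.68329 ] 80.06232
```

View pics/c4.png

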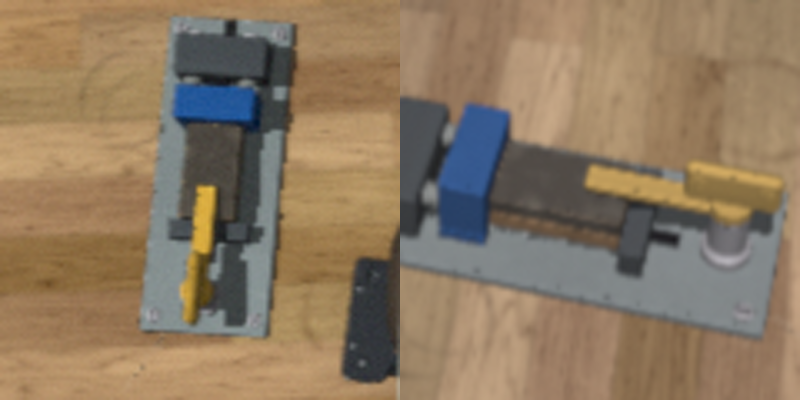

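The latch arm lies straight over the end of the block (top crop 205,205; scene crop 600,180). The block is still flat between fence and jaw. Nothing touches, so I hand in.

```bash
python3 -c "from h import *;print(robot.finish_job())"
```

```text
the job is handed in; nothing more can be done
None
```

The block is clamped flat, straight and within about 1 mm of central, with the latch turned to its stop over its end; the jaw never touched its end stop, the bystanders were not touched, and the job was handed in at about 24 s (no verdict was returned).

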